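# Shut and lock the tool case

### The arm

A 6-joint arm with a two-finger parallel gripper is mounted at the origin on a cart in front of the work surface, level with it; the furniture and walls round the work are solid. World frame = base frame: x ahead of the robot, y to its left, z up, the work surface at z = 0. Lengths are in m, angles in rad, forces in N, time in s.
With the tool pointing down it reaches from about 0.3 to 0.75 m from the base axis. Payload 8.5 kg.
Tool frame: the origin (TCP) lies midway between the tips of the shut fingers; the grasp point (between the pads) lies 19 mm behind it; z points along the fingers, y is the direction in which the jaws open and shut (so a half turn about z gives the same grasp; the last joint's range is limited). The gripper opens to 85 mm and grips with 20 to 120 N. Pads are 22 mm wide; open, the fingers measure 114 mm over their backs; the gripper's body (76 mm by 85 mm) begins 54 mm behind the grasp point. The pads swing forward as they close: fully open they stand 13 mm farther back than shut.
Start: joints at [0.984, 0.381, 1.297, -0, 1.464, -0.215], TCP at [0.2, 0.512, 0.231] pointing down, gripper open.
Joint ranges: [-3.11, 3.11], [-0.89, 2.33], [0.22, 2.48], [-1.42, 4.56], [0.17, 2.85], [-2.88, 2.88]. Speed limits (rad/s): [2.39, 2.39, 3.14, 3.14, 3.14, 3.14].

### API

Orientations are given as a rotation vector (axis times angle).
In Python, from plant import arm gives the robot as it stands.
- The arm moves only by the tool jog_arm, never from a script. Its argument "plan" is one flat list of numbers, 7 for each row, row after row: the shift along the world's x, y, z in m, then the turn, a rotation vector about the world's x, y, z in rad, then the opening, from -1 (shut) to 1 (fully open). In form: [dx, dy, dz, ax, ay, az, gripper, dx, dy, dz, ax, ay, az, gripper, ...]. A call has 1 to 20 rows; each row shifts and turns the pose as measured when the row begins; what a row does not reach is not made up. A row lasts 1/12 s, in which the tool goes at most 41.7 mm and 7.16 degrees, less where a joint would pass 70% of its speed; a pose out of reach is approached as far as the arm can. A call is refused whole if a number of a shift passes 0.0417 or a number of a turn 0.125, either way. A call with a gripper value outside its range is refused whole. The fingers move at their own pace and stop on an object; "force" is the grip in N (left out, the last holds). Time passes only in rows, so rows that do not move let the fingers close. It gives the time, the measured TCP pose, the force and the opening at its end, in the units of the state.
- arm.get_state(): the state, without advancing time (a new reading comes with each control period).
- arm.camera(name): name is "side" or "top"; returns a dict with "pixels" (480x640x3 uint8, red, green, blue), "K" (3x3 intrinsics, pixels), "cam_to_world" (4x4, takes a point from camera to world coordinates). Camera axes: x right, y up, looking along -z (the intrinsics and any distortion apply to the point x, -y, -z); pixel columns grow to the right and rows downward; lengths in m; the calibration is good to about 2 mm. A picture is of the moment at which its call begins. There is no depth.
- arm.finish_job(): hands the job in, once; it reports no verdict.
The state is a dict: "t": time; "q": joint angles; "joint_velocities": joint speeds; "joint_efforts": joint torques, N m; "tool_pos": TCP position; "eef_rot": TCP orientation; "ft_force": force on the tool from outside, world axes, zero at the start; "ft_torque": the same for the moment, N m; "opening": opening from 0.0 (shut) to 1.0 (fully open).
Only numpy, scipy, OpenCV 4.12 (cv2) and the standard library are available. Lean on these libraries where they do the work, as an engineer would, in place of code of your own. Each camera call takes 0.05 s, during which the arm holds its last target. There are 200 camera calls.

### The job

Shut and lock the tool case: press its lid down, swing the slotted hasp over the D-shaped pull ring until it lies flat, then draw the ring straight out against its spring, turn it clockwise (as seen looking at it from outside) until it drops into its next notch, and let go with the ring fully home across the hasp. Leave the bolt, the pipe adapter and the bearing clamp beside the case where they are.

Things in the scene. Friction and masses are not known exactly. Their poses are not given: they have to be found in the camera images.
- case: Grey steel tool case, fixed, 217 (x) x 260 (y) mm; origin at the centre of its underside. Front (-x, to the robot) 55 mm high, back 180 mm. Its top starts at (-108, 0, 55) mm and rises 250 mm at 30 degrees along u = (0.866, 0, 0.5); outward normal n = (-0.5, 0, 0.866). Lower 106 mm: fixed panel with the catch; the rest is the lid, outer face 12 mm out of the panel's plane when shut.
- lid_edge (a point): Point on the lid's outer face, on its centre line, 15 mm from its lower edge. Press the lid beside the hasp, e.g. 85 mm to either side of this point along the case's y.
- hasp_hinge (a point): Middle of the hasp's hinge pin at the lid's lower edge, axis along the case's y. With the lid shut it lies at u = 104 mm, n = 14 mm on the slope.
- hasp_end (a point): Middle of the hasp strap near its free end, 90 mm from the hinge pin. Steel strap 96 mm long, 44 wide, 3 thick, with a slot 19 mm wide from 34 to 84 mm from the pin. It swings with light friction and stays where it is left unless it leans far over.
- ring (a point): Centre of the catch's D-shaped pull ring, on its spindle, at u = 46, n = 34 mm on the slope when home. Round bar 10 mm thick (grasp across it); the ring is 38 mm long, its foot 17.5 mm and its top 50 mm above the panel; the hasp's outer face is 15.5 mm above the panel when down. Site axes: x along the ring, z along the spindle, outward.
- lid (a joint): Lid angle in rad, 0 = shut, growing as it opens; stiff hinge that stays where it is left; a push of about 3 to 12 N shuts it. Ends at 0.
- hasp (a joint): Hasp angle from the shut lid's plane in rad: 0 = flat over the catch, pi/2 = square out of the lid, up to 2.7 = folded back up the lid.
- ring_pull (a joint): How far the ring is drawn out along its spindle, m: 0 = home, 0.011 = end stop. The spring pulls it home with 4.5 N at 0, 7.3 N at the stop. It can be turned only when drawn out more than 6 mm; between the notches it rests at 6 mm.
- ring_turn (a joint): Turn of the ring in rad, clockwise positive seen from outside; 0 = along the hasp's slot, so the hasp passes over it. The locking notch is hidden inside, somewhere between 0.84 and 1.26 (48 to 72 degrees), different each time; it takes the ring within about 0.07 rad of its middle: find it by feel, letting the ring bear lightly while turning. Stops at -0.9 and 1.62.
- bolt_m20: Loose steel hexagon bolt, 89 mm long, bystander lying to the right of the case; origin under its centre.
- adapter: Loose brass pipe adapter, 71 mm long, bystander lying to the right of the case; origin under its centre.
- clamp_saddle: Loose cast bearing clamp, 106 x 36 mm, 41 mm high, bystander lying to the left of the case; origin under its centre.

How it is judged:
At the end, for the whole second after the job is handed in: The lid is shut (within 0.035 rad), the hasp lies flat over the catch (within 0.07 rad), the ring has been turned clockwise by more than 0.68 rad, and it sits home in the locking notch (drawn out less than 2 mm), at rest (value of joint lid below 0.035 rad and value of joint hasp below 0.07 rad and value of joint ring_turn above 0.68 rad and value of joint ring_pull below 0.002 m and velocity of joint each of ring_turn, hasp below 0.1 rad/s); the robot touches nothing.
It fails at once if the bolt is moved more than 30 mm (distance of bolt_m20 from where it was at the start of the episode above 0.03 m).
It fails at once if the adapter is moved more than 30 mm (distance of adapter from where it was at the start of the episode above 0.03 m).
It fails at once if the bearing clamp is moved more than 30 mm (distance of clamp_saddle from where it was at the start of the episode above 0.03 m).
It also fails if it takes over 58 s, if anything falls off the work surface, if the arm or the gripper's body presses on something with over 40 N, if the wrist force passes 120 N, or if a joint passes its speed limit or range.

## Working session

There is one attempt and no reset: what is moved stays moved. The work goes in short steps, Python scripts to look and compute and a tool call to move; the robot and the scene stay as the last step left them, time stands still between calls to the robot, and variables do not carry over. Pictures are saved under pics/ and viewed, about 8 in all and at most 12, crops included, and the job is handed in when it is done.

Besides the shell and the picture viewer there is one more tool, called after ">>>" in YAML: its name, and indented under it one key for each argument. jog_arm: Moves the arm, as the interface text tells. Its arguments: {"type":"object","properties":{"plan":{"type":"array"},"force":{"type":"number"}},"required":["plan"]}

```bash
mkdir -p pics; ls; python3 - <<'E'
from plant import arm
import cv2, numpy as np
s=arm.get_state(); print({k:np.round(v,3) for k,v in s.items()})
for n in ("side","top"):
    c=arm.camera(n); cv2.imwrite(f"pics/{n}0.png",c["pixels"][:,:,::-1]); print(n,c["K"],c["cam_to_world"].round(4), c.keys())
E
```

```text
pics
{'t': np.float64(0.0), 'q': array([ 0.984,  0.381,  1.298,  0.   ,  1.464, -0.215]), 'joint_velocities': array([ 0.001, -0.   ,  0.   ,  0.001, -0.   , -0.   ]), 'joint_efforts': array([ 1.0000e-03, -4.4846e+01, -2.3128e+01, -0.0000e+00,  5.0000e-03,
       -0.0000e+00]), 'tool_pos': array([0.2  , 0.512, 0.231]), 'eef_rot': array([-5.810e-01, -3.087e+00,  2.000e-03]), 'ft_force': array([-0.28 , -0.145, -0.038]), 'ft_torque': array([ 0.013,  0.017, -0.019]), 'opening': np.float64(0.999)}
side [[485.16737055   0.         322.77827989]
 [  0.         485.16737055 237.19347963]
 [  0.           0.           1.        ]] [[ 0.9822  0.0882 -0.1657  0.3979]
 [-0.1878  0.469  -0.863  -0.8385]
 [ 0.0016  0.8788  0.4772  0.6058]
 [ 0.      0.      0.      1.    ]] dict_keys(['pixels', 'K', 'cam_to_world'])
top [[531.40688247   0.         322.11344078]
 [  0.         531.40688247 241.49841557]
 [  0.           0.           1.        ]] [[-0.0026  0.999  -0.045   0.5109]
 [-0.9997 -0.0015  0.025   0.0545]
 [ 0.0249  0.0451  0.9987  1.4766]
 [ 0.      0.      0.      1.    ]] dict_keys(['pixels', 'K', 'cam_to_world'])
```

View pics/side0.png

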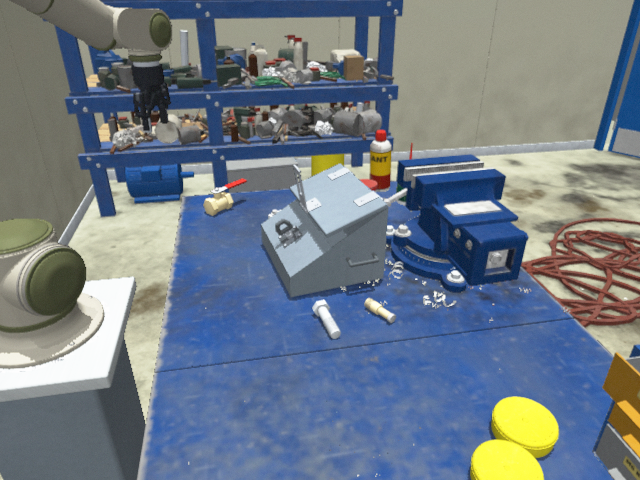

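View pics/top0.png

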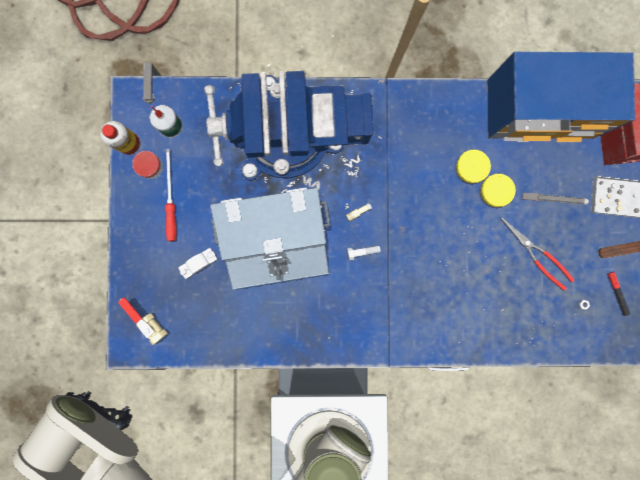

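```bash
python3 - <<'E'
import cv2, numpy as np
t=cv2.imread("pics/top0.png")[180:300,205:340]; s=cv2.imread("pics/side0.png")[155:275,255:390]
b=np.hstack([cv2.resize(x,None,fx=2.96,fy=4,interpolation=cv2.INTER_CUBIC) if 0 else cv2.resize(x,(400*1,356),interpolation=cv2.INTER_CUBIC) for x in (t,s)])
cv2.imwrite("pics/crop0.png",b)
E
```

```text
(no output)
```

View pics/crop0.png

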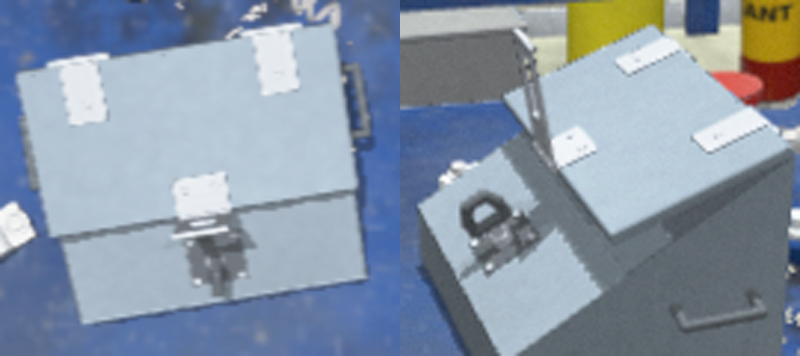

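```bash
cat > h.py <<'E'
import numpy as np, cv2
from scipy.spatial.transform import Rotation as R
CAM={"side":(485.167,322.778,237.193,np.array([[.9822,.0882,-.1657,.3979],[-.1878,.469,-.863,-.8385],[.0016,.8788,.4772,.6058]])),
"top":(531.407,322.113,241.498,np.array([[-.0026,.999,-.045,.5109],[-.9997,-.0015,.025,.0545],[.0249,.0451,.9987,1.4766]]))}
def ray(n,p):
    f,cx,cy,T=CAM[n]; d=T[:,:3]@np.array([(p[0]-cx)/f,-(p[1]-cy)/f,-1]); return T[:,3],d/np.linalg.norm(d)
def onz(n,p,z):
    o,d=ray(n,p); return o+d*(z-o[2])/d[2]
def tri(pt,ps):
    A=[];b=[]
    for n,p in (("top",pt),("side",ps)):
        o,d=ray(n,p); P=np.eye(3)-np.outer(d,d); A.append(P); b.append(P@o)
    x=np.linalg.lstsq(np.vstack(A),np.hstack(b),rcond=None)[0]
    return x, max(np.linalg.norm(A[i]@x-b[i]) for i in (0,1))
def proj(n,X):
    f,cx,cy,T=CAM[n]; c=T[:,:3].T@(np.asarray(X)-T[:,3]); return np.array([cx+f*c[0]/-c[2],cy-f*c[1]/-c[2]])
E
python3 - <<'E'
from h import *
k=2.963
T=lambda x,y:(205+x/k,180+y/k); S=lambda x,y:(255+(x-400)/k,155+y/k)
fl=onz("top",T(82,324),.055); fr=onz("top",T(367,279),.055)
print(fl,fr,np.linalg.norm(fl-fr)); d=fl-fr; yaw=np.arctan2(-d[0],d[1]); print("yaw",yaw)
Rz=R.from_euler('z',yaw).as_matrix(); c=(fl+fr)/2-Rz@[-.108,0,.055]; print("case",c)
u=np.array([.866,0,.5]);n=np.array([-.5,0,.866])
for nm,t,s in [("lidlowR",T(357,188),S(610,237)),("lidlowL",T(50,237),S(505,95)),("lidbackR",T(334,24),S(793,152)),("haspend",T(200,230),S(522,32)),("front l",T(82,324),S(419,200)),("ring",T(219,280),S(488,212)),("hinge",T(203,210),S(560,162))]:
    x,e=tri(t,s); l=Rz.T@(x-c); q=l-[-.108,0,.055]; print(nm,x.round(3),e.round(4),"u,y,n",(q@u).round(3),l[1].round(3),(q@n).round(3))
for nm,uu,nn in [("ring",.046,.034),("hinge",.104,.014)]:
    X=c+Rz@(np.array([-.108,0,.055])+uu*u+nn*n); p=proj("top",X);q=proj("side",X); print(nm,X.round(4),(p-[205,180])*k,(q-[255,155])*k+[400,0])
E
```

```text
[0.44805079 0.25693504 0.055     ] [0.48755973 0.00110634 0.055     ] 0.25886150624251547
yaw 0.1532246349016645
case [ 5.74539941e-01  1.45504271e-01 -6.24500451e-17]
lidlowR [0.567 0.012 0.14 ] 0.0007 u,y,n 0.112 -0.13 0.033
lidlowL [0.527 0.272 0.142] 0.0021 u,y,n 0.113 0.132 0.035
lidbackR [0.701 0.032 0.183] 0.0008 u,y,n 0.251 -0.131 0.003
haspend [0.528 0.139 0.245] 0.001 u,y,n 0.148 0.0 0.134
front l [0.45  0.256 0.058] 0.0017 u,y,n 0.003 0.129 0.002
ring [0.492 0.131 0.106] 0.0044 u,y,n 0.047 -0.002 0.032
hinge [0.551 0.143 0.137] 0.0033 u,y,n 0.114 0.001 0.029
ring [0.4904 0.1325 0.1074] [217.7395756  277.27088793] [479.18821403 209.80612777]
hinge [0.5499 0.1417 0.1191] [206.34226005 208.23789071] [554.48255354 184.3490121 ]
```

```bash
cat >> h.py <<'E'
C=np.array([.5745,.1455,0]); YAW=.153
Rz=R.from_euler('z',YAW).as_matrix(); U=Rz@[.866,0,.5]; N=Rz@[-.5,0,.866]; Y=Rz@[0,1,0]
O=C+Rz@[-.108,0,.055]
def W(u,y,n): return O+(u*U+y*Y+n*N)/1000
def Rt(turn=0,s=1): # tool z=-N, tool y = s*Y, turned clockwise seen from outside
    z=-N; y=s*Y; x=np.cross(y,z); return R.from_rotvec(turn*z)*R.from_matrix(np.c_[x,y,z])
def go(st,u,y,n,turn=0,s=1):
    cur=R.from_rotvec(st["eef_rot"]); d=W(u,y,n)-st["tool_pos"]; r=(Rt(turn,s)*cur.inv()).as_rotvec()
    return d.round(4), r.round(3), np.linalg.norm(d).round(3), np.linalg.norm(r).round(3)
def where(st):
    q=st["tool_pos"]-O; cur=R.from_rotvec(st["eef_rot"]); 
    return "uyn",(np.array([q@U,q@Y,q@N])*1000).round(1),"F uyn",np.array([st["ft_force"]@U,st["ft_force"]@Y,st["ft_force"]@N]).round(2),"M_n",round(float(st["ft_torque"]@N),3),"rot",(cur.inv()*Rt()).as_rotvec().round(3),"op",round(float(st["opening"]),3),"t",round(float(st["t"]),2)
E
python3 - <<'E'
from h import *
from plant import arm
s=arm.get_state()
print(where(s), "U",U.round(4),"N",N.round(4),"Y",Y.round(4))
for sg in (1,-1): print(go(s,121,85,75,0,sg))
E
```

```text
('uyn', array([-91. , 419.5, 255.5]), 'F uyn', array([0.37, 0.3 , 0.39]), 'M_n', -0.005, 'rot', array([-0.138, -0.512, -0.512]), 'op', 1.002, 't', 0.1) U [0.8559 0.132  0.5   ] N [-0.4942 -0.0762  0.866 ] Y [-0.1524  0.9883  0.    ]
(array([ 0.3217, -0.2889, -0.0503]), array([-0.057, -0.527,  0.513]), np.float64(0.435), np.float64(0.737))
(array([ 0.3217, -0.2889, -0.0503]), array([ 0.7  , -0.079, -2.54 ]), np.float64(0.435), np.float64(2.635))
```

>>> jog_arm:
  plan: [0.023,-0.0206,-0.0036,-0.004,-0.038,0.037,-1,0.023,-0.0206,-0.0036,-0.004,-0.038,0.037,-1,0.023,-0.0206,-0.0036,-0.004,-0.038,0.037,-1,0.023,-0.0206,-0.0036,-0.004,-0.038,0.037,-1,0.023,-0.0206,-0.0036,-0.004,-0.038,0.037,-1,0.023,-0.0206,-0.0036,-0.004,-0.038,0.037,-1,0.023,-0.0206,-0.0036,-0.004,-0.038,0.037,-1,0.023,-0.0206,-0.0036,-0.004,-0.038,0.037,-1,0.023,-0.0206,-0.0036,-0.004,-0.038,0.037,-1,0.023,-0.0206,-0.0036,-0.004,-0.038,0.037,-1,0.023,-0.0206,-0.0036,-0.004,-0.038,0.037,-1,0.023,-0.0206,-0.0036,-0.004,-0.038,0.037,-1]
  force: 30

```text
t: 1.1
tool_pos: [0.4818, 0.2554, 0.1836]
eef_rot: [-0.149, 2.667, 0.039]
ft_force: [0.8, 1.2, 0.3]
opening: 0.002
```

```bash
python3 - <<'E'
from h import *
from plant import arm
s=arm.get_state(); print(where(s), s["q"].round(2)); print(go(s,121,85,75)); print(go(s,121,85,25))
E
```

```text
('uyn', array([ 93. , 122.7,  94.8]), 'F uyn', array([ 0.98,  1.1 , -0.19]), 'M_n', -0.025, 'rot', array([-0.017, -0.052, -0.037]), 'op', 0.002, 't', 1.1) [ 0.31  0.27  1.72 -0.14  0.7  -1.28]
(array([ 0.0395, -0.0321, -0.0031]), array([ 0.005, -0.052,  0.041]), np.float64(0.051), np.float64(0.066))
(array([ 0.0642, -0.0283, -0.0464]), array([ 0.005, -0.052,  0.041]), np.float64(0.084), np.float64(0.066))
```

>>> jog_arm:
  plan: [0.0135,-0.0108,-0.001,0.002,-0.018,0.014,-1,0.0135,-0.0108,-0.001,0.002,-0.018,0.014,-1,0.0135,-0.0108,-0.001,0.002,-0.018,0.014,-1,0.004,0.0006,-0.0069,0,0,0,-1,0.004,0.0006,-0.0069,0,0,0,-1,0.004,0.0006,-0.0069,0,0,0,-1,0.004,0.0006,-0.0069,0,0,0,-1]

```text
t: 1.68
tool_pos: [0.5421, 0.219, 0.1489]
eef_rot: [-0.197, 2.61, 0.051]
ft_force: [-4.7, -1.2, 4.7]
opening: -0.0
```

```bash
python3 - <<'E'
from h import *
from plant import arm
s=arm.get_state(); print(where(s)); print(go(s,121,85,20))
E
```

```text
('uyn', array([122.4,  77.6,  37.7]), 'F uyn', array([-1.86, -0.48,  6.52]), 'M_n', 0.035, 'rot', array([-0.002,  0.002, -0.002]), 'op', -0.0, 't', 1.68)
(array([ 0.0064,  0.0085, -0.016 ]), array([0.001, 0.002, 0.003]), np.float64(0.019), np.float64(0.004))
```

>>> jog_arm:
  plan: [0.0018,0.0003,-0.0031,0,0,0,-1,0.0018,0.0003,-0.0031,0,0,0,-1,0.0018,0.0003,-0.0031,0,0,0,-1,0.0018,0.0003,-0.0031,0,0,0,-1,0.0018,0.0003,-0.0031,0,0,0,-1,0.0018,0.0003,-0.0031,0,0,0,-1]

```text
t: 2.18
tool_pos: [0.5514, 0.2231, 0.1264]
eef_rot: [-0.202, 2.615, 0.051]
ft_force: [-3.4, -1.3, 2.3]
opening: -0.002
```

```bash
python3 - <<'E'
from h import *
from plant import arm
s=arm.get_state(); print(where(s))
E
```

```text
('uyn', array([119.7,  80.2,  13.4]), 'F uyn', array([-1.94, -0.8 ,  3.81]), 'M_n', -0.001, 'rot', array([-0.001, -0.004,  0.001]), 'op', -0.002, 't', 2.18)
```

>>> jog_arm:
  plan: [0.0008,0.0001,-0.0013,0,0,0,-1,0.0008,0.0001,-0.0013,0,0,0,-1]

```text
t: 2.35
tool_pos: [0.5523, 0.2233, 0.1247]
eef_rot: [-0.203, 2.615, 0.051]
ft_force: [-29.9, -9.6, 37.7]
opening: 0.001
```

```bash
python3 - <<'E'
from h import *
from plant import arm
s=arm.get_state(); print(where(s))
E
```

```text
('uyn', array([119.6,  80.3,  11.4]), 'F uyn', array([-8.02, -4.92, 48.13]), 'M_n', -0.011, 'rot', array([-0.001, -0.004,  0.002]), 'op', 0.001, 't', 2.35)
```

>>> jog_arm:
  plan: [-0.006,-0.001,0.0104,0,0,0,-1,-0.012,-0.002,0.0208,0,0,0,-1,-0.012,-0.002,0.0208,0,0,0,-1,-0.005,0.002,0.02,0,0,0,-1,0.008,0.003,0.012,0,0,0,-1,0.01,0.002,0.006,0,0,0,-1,0.01,0.002,0.006,0,0,0,-1]

```text
t: 2.93
tool_pos: [0.5439, 0.2283, 0.2258]
eef_rot: [-0.202, 2.611, 0.054]
ft_force: [0.5, 0.1, -0.1]
opening: -0.002
```

```bash
python3 - <<'E'
from h import *
from plant import arm
s=arm.get_state(); print(where(s)); print(go(s,160,24,80))
i=arm.camera("side")["pixels"][:,:,::-1]; j=arm.camera("top")["pixels"][:,:,::-1]
f=lambda x:cv2.resize(x,(400,356),interpolation=cv2.INTER_CUBIC)
cv2.imwrite("pics/c1.png",np.hstack([f(j[180:300,205:340]),f(i[155:275,255:390])]))
E
```

```text
('uyn', array([163.6,  86.5, 102.7]), 'F uyn', array([ 0.41,  0.07, -0.37]), 'M_n', 0.073, 'rot', array([0.001, 0.   , 0.002]), 'op', -0.002, 't', 2.93)
(array([ 0.0176, -0.0605, -0.0215]), array([ 0.   ,  0.   , -0.002]), np.float64(0.067), np.float64(0.002))
```

View pics/c1.png

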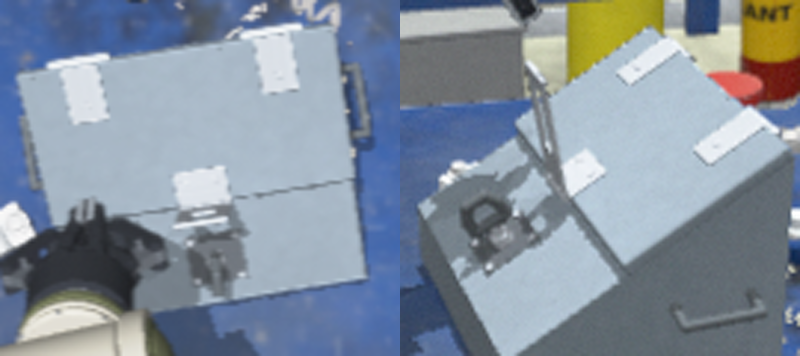

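>>> jog_arm:
  plan: [0.0044,-0.0151,-0.0054,0,0,0,-1,0.0044,-0.0151,-0.0054,0,0,0,-1,0.0044,-0.0151,-0.0054,0,0,0,-1,0.0044,-0.0151,-0.0054,0,0,0,-1,0,0,0,0,0,0,-1,-0.008,-0.0012,-0.0047,0,0,0,-1,-0.008,-0.0012,-0.0047,0,0,0,-1,-0.008,-0.0012,-0.0047,0,0,0,-1,-0.007,-0.0011,-0.0047,0,0,0,-1,-0.007,-0.0011,-0.0047,0,0,0,-1]

```text
t: 3.87
tool_pos: [0.5209, 0.1613, 0.1754]
eef_rot: [-0.2, 2.611, 0.056]
ft_force: [0.1, 1.5, 1.0]
opening: 0.003
```

```bash
python3 - <<'E'
from h import *
from plant import arm
s=arm.get_state(); print(where(s)); p=s
for a in [(100,24,77),(82.5,24,70),(70,24,60),(59,24,46.5),(53,24,35),(50,24,22)]: print(a,go(p,*a)[0]); p=dict(p,tool_pos=W(*a))
E
```

```text
('uyn', array([109.9,  23.8,  75.6]), 'F uyn', array([0.79, 1.49, 0.67]), 'M_n', -0.029, 'rot', array([ 0.002,  0.001, -0.   ]), 'op', 0.003, 't', 3.87)
(100, 24, 77) [-0.0092 -0.0012 -0.0037]
(82.5, 24, 70) [-0.0115 -0.0018 -0.0148]
(70, 24, 60) [-0.0058 -0.0009 -0.0149]
(59, 24, 46.5) [-0.0027 -0.0004 -0.0172]
(53, 24, 35) [ 0.0005  0.0001 -0.013 ]
(50, 24, 22) [ 0.0039  0.0006 -0.0128]
```

>>> jog_arm:
  plan: [-0.0046,-0.0006,-0.0018,0,0,0,-1,-0.0046,-0.0006,-0.0018,0,0,0,-1,-0.0058,-0.0009,-0.0074,0,0,0,-1,-0.0058,-0.0009,-0.0074,0,0,0,-1,-0.0029,-0.0005,-0.0075,0,0,0,-1,-0.0029,-0.0005,-0.0075,0,0,0,-1,-0.0014,-0.0002,-0.0086,0,0,0,-1,-0.0014,-0.0002,-0.0086,0,0,0,-1,0.0002,0,-0.0065,0,0,0,-1,0.0002,0,-0.0065,0,0,0,-1]

```text
t: 4.7
tool_pos: [0.4873, 0.1597, 0.1102]
eef_rot: [-0.202, 2.607, 0.058]
ft_force: [0.3, -0.6, -0.1]
opening: -0.003
```

```bash
python3 - <<'E'
from h import *
from plant import arm
s=arm.get_state(); print(where(s)); p=s
for a in [(50,24,22),(49,24,16)]: print(a,go(p,*a)[0]); p=dict(p,tool_pos=W(*a))
i=arm.camera("side")["pixels"][:,:,::-1]; j=arm.camera("top")["pixels"][:,:,::-1]
f=lambda x:cv2.resize(x,(400,356),interpolation=cv2.INTER_CUBIC)
cv2.imwrite("pics/c2.png",np.hstack([f(j[180:300,205:340]),f(i[155:275,255:390])]))
E
```

```text
('uyn', array([48.3, 27.3, 35.8]), 'F uyn', array([ 0.16, -0.64, -0.17]), 'M_n', -0.016, 'rot', array([0.003, 0.004, 0.001]), 'op', -0.003, 't', 4.7)
(50, 24, 22) [ 0.0087 -0.002  -0.0111]
(49, 24, 16) [ 0.0021  0.0003 -0.0057]
```

View pics/c2.png

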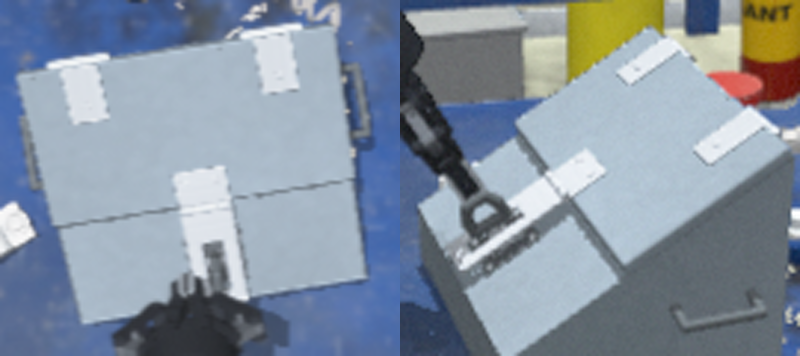

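>>> jog_arm:
  plan: [0.0043,0,-0.0055,0,0,0,-1,0.0043,0,-0.0055,0,0,0,-1,0.0012,0.0002,-0.0026,0,0,0,-1,0.0012,0.0002,-0.0026,0,0,0,-1]

```text
t: 5.13
tool_pos: [0.5001, 0.1602, 0.0932]
eef_rot: [-0.202, 2.606, 0.058]
ft_force: [-5.3, -0.6, 8.7]
opening: 0.003
```

```bash
python3 - <<'E'
from h import *
from plant import arm
s=arm.get_state(); print(where(s)); print(go(s,50,24,15))
E
```

```text
('uyn', array([50.9, 25.8, 14.7]), 'F uyn', array([-0.27,  0.25, 10.17]), 'M_n', -0.004, 'rot', array([0.003, 0.005, 0.001]), 'op', 0.003, 't', 5.13)
(array([-0.0006, -0.002 , -0.0002]), array([-0.003,  0.005, -0.003]), np.float64(0.002), np.float64(0.006))
```

>>> jog_arm:
  plan: [-0.006,-0.0009,0.0104,0,0,0,-1,-0.006,-0.0009,0.0104,0,0,0,-1,-0.006,-0.0009,0.0104,0,0,0,-1,-0.006,-0.0009,0.0104,0,0,0,-1,-0.006,-0.0009,0.0104,0,0,0,-0.2,-0.0001,-0.0088,-0.0008,0,0,0,-0.2,-0.0001,-0.0088,-0.0008,0,0,0,-0.2,-0.0001,-0.0088,-0.0008,0,0,0,-0.2,0,0,0,0,0,0,-0.2,0,0,0,0,0,0,-0.2]

```text
t: 5.97
tool_pos: [0.4704, 0.1284, 0.1441]
eef_rot: [-0.202, 2.605, 0.058]
ft_force: [0.1, -0.4, -0.5]
opening: 0.397
```

```bash
python3 - <<'E'
from h import *
from plant import arm
s=arm.get_state(); print(where(s),s["q"].round(2)); print(go(s,46,-0.5,21))
i=arm.camera("side")["pixels"][:,:,::-1]; j=arm.camera("top")["pixels"][:,:,::-1]
f=lambda x:cv2.resize(x,(400,356),interpolation=cv2.INTER_CUBIC)
cv2.imwrite("pics/c3.png",np.hstack([f(j[180:300,205:340]),f(i[155:275,255:390])]))
E
```

```text
('uyn', array([46.8, -1. , 75.9]), 'F uyn', array([-0.19, -0.41, -0.49]), 'M_n', 0.013, 'rot', array([0.003, 0.007, 0.001]), 'op', 0.397, 't', 5.97) [-0.03  0.21  1.98  0.23  0.43 -1.94]
(array([ 0.0264,  0.0046, -0.0479]), array([-0.003,  0.006, -0.003]), np.float64(0.055), np.float64(0.007))
```

View pics/c3.png

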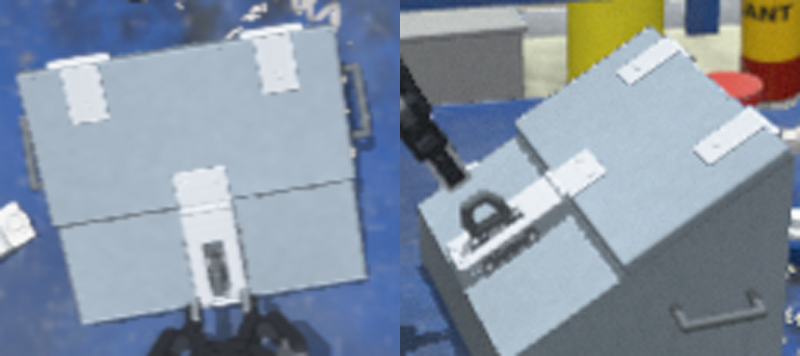

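>>> jog_arm:
  plan: [0.0038,0.0007,-0.0068,0,0,0,-0.2,0.0038,0.0007,-0.0068,0,0,0,-0.2,0.0038,0.0007,-0.0068,0,0,0,-0.2,0.0038,0.0007,-0.0068,0,0,0,-0.2,0.0038,0.0007,-0.0068,0,0,0,-0.2,0.0038,0.0007,-0.0068,0,0,0,-0.2,0.0038,0.0007,-0.0068,0,0,0,-0.2,0,0,0,0,0,0,-0.2]

```text
t: 6.73
tool_pos: [0.5, 0.1357, 0.0902]
eef_rot: [-0.206, 2.605, 0.058]
ft_force: [-1.8, -0.2, 4.3]
opening: 0.402
```

```bash
python3 - <<'E'
from h import *
from plant import arm
s=arm.get_state(); print(where(s),s["q"].round(2)); print(go(s,46,-0.5,21))
E
```

```text
('uyn', array([46.1,  1.7, 14.1]), 'F uyn', array([0.54, 0.06, 4.64]), 'M_n', -0.021, 'rot', array([0.004, 0.006, 0.004]), 'op', 0.402, 't', 6.73) [-0.01  0.37  1.98  0.31  0.29 -2.01]
(array([-0.0032, -0.0027,  0.006 ]), array([-0.003,  0.005, -0.005]), np.float64(0.007), np.float64(0.008))
```

>>> jog_arm:
  plan: [-0.0016,-0.0012,0.003,0,0,0,-0.2,-0.0016,-0.0012,0.003,0,0,0,-0.2,0,0,0,0,0,0,-1,0,0,0,0,0,0,-1,0,0,0,0,0,0,-1,0,0,0,0,0,0,-1]
  force: 30

```text
t: 7.23
tool_pos: [0.4953, 0.135, 0.0969]
eef_rot: [-0.207, 2.608, 0.063]
ft_force: [2.6, -1.7, -4.4]
opening: 0.108
```

```bash
python3 - <<'E'
from h import *
from plant import arm
s=arm.get_state(); print(where(s),s["q"].round(2))
E
```

```text
('uyn', array([45.3,  1.7, 22.2]), 'F uyn', array([-0.18, -2.13, -4.96]), 'M_n', -0.007, 'rot', array([0.008, 0.003, 0.003]), 'op', 0.108, 't', 7.23) [-0.01  0.35  1.98  0.3   0.31 -2.01]
```

>>> jog_arm:
  plan: [-0.0015,-0.0002,0.0026,0,0,0,-1,-0.0015,-0.0002,0.0026,0,0,0,-1,-0.0015,-0.0002,0.0026,0,0,0,-1,0,0,0,0,0,0,-1]

```text
t: 7.57
tool_pos: [0.4904, 0.1342, 0.1055]
eef_rot: [-0.207, 2.608, 0.062]
ft_force: [3.0, 1.8, -6.3]
opening: 0.105
```

```bash
python3 - <<'E'
from h import *
from plant import arm
s=arm.get_state(); print(where(s))
E
```

```text
('uyn', array([45.3,  1.6, 32.1]), 'F uyn', array([-0.34,  1.37, -7.08]), 'M_n', 0.038, 'rot', array([0.008, 0.004, 0.004]), 'op', 0.105, 't', 7.57)
```

>>> jog_arm:
  plan: [0,0,0,0.0395,0.0061,-0.0693,-1,0,0,0,0.0395,0.0061,-0.0693,-1,0,0,0,0.0395,0.0061,-0.0693,-1,0,0,0,0.0395,0.0061,-0.0693,-1,0,0,0,0.0395,0.0061,-0.0693,-1,0,0,0,0.0395,0.0061,-0.0693,-1]

```text
t: 8.07
tool_pos: [0.4901, 0.1348, 0.106]
eef_rot: [0.448, 2.593, 0.236]
ft_force: [4.6, 3.9, -7.2]
opening: 0.107
```

```bash
python3 - <<'E'
from h import *
from plant import arm
s=arm.get_state(); print(where(s),s["q"].round(2),s["joint_velocities"].round(2))
E
```

```text
('uyn', array([45.4,  2.3, 32.6]), 'F uyn', array([ 0.9 ,  3.19, -8.8 ]), 'M_n', 0.028, 'rot', array([ 0.008,  0.005, -0.497]), 'op', 0.107, 't', 8.07) [-0.01  0.32  1.99  0.28  0.32 -1.48] [ 0.01 -0.    0.   -0.01 -0.01  1.02]
```

>>> jog_arm:
  plan: [0.0008,-0.0004,-0.0013,0,0,0,-1,0.0007,-0.0003,-0.001,0.0346,0.0053,-0.0606,-1,0,0,0,0.0346,0.0053,-0.0606,-1,0,0,0,0.0346,0.0053,-0.0606,-1,0,0,0,0,0,0,-1]

```text
t: 8.48
tool_pos: [0.4915, 0.1354, 0.1039]
eef_rot: [0.74, 2.54, 0.313]
ft_force: [3.9, 1.7, -6.5]
opening: 0.102
```

```bash
python3 - <<'E'
from h import *
from plant import arm
s=arm.get_state(); print(where(s),s["q"].round(2))
E
```

```text
('uyn', array([45.6,  2.7, 30.1]), 'F uyn', array([ 0.3 ,  1.11, -7.67]), 'M_n', -0.048, 'rot', array([ 0.009,  0.005, -0.722]), 'op', 0.102, 't', 8.48) [-0.01  0.33  1.99  0.29  0.32 -1.27]
```

>>> jog_arm:
  plan: [0.0005,0,-0.0009,0,0,0,-1,0.0005,0,-0.0009,0,0,0,-1,0,0,0,0,0,0,-1]

```text
t: 8.73
tool_pos: [0.4925, 0.1355, 0.102]
eef_rot: [0.733, 2.542, 0.312]
ft_force: [4.3, 2.8, -5.6]
opening: 0.106
```

```bash
python3 - <<'E'
from h import *
from plant import arm
s=arm.get_state(); print(where(s),s["q"].round(2))
E
```

```text
('uyn', array([45.5,  2.6, 28. ]), 'F uyn', array([ 1.25,  2.1 , -7.18]), 'M_n', 0.04, 'rot', array([ 0.01 ,  0.005, -0.717]), 'op', 0.106, 't', 8.73) [-0.01  0.33  1.99  0.3   0.31 -1.28]
```

>>> jog_arm:
  plan: [0.0005,0,-0.0009,0,0,0,-1,0,0,0,0,0,0,-1]

```text
t: 8.9
tool_pos: [0.4928, 0.1356, 0.1013]
eef_rot: [0.729, 2.542, 0.311]
ft_force: [0.5, 1.5, -0.1]
opening: 0.105
```

```bash
python3 - <<'E'
from h import *
from plant import arm
s=arm.get_state(); print(where(s))
E
```

```text
('uyn', array([45.5,  2.7, 27.2]), 'F uyn', array([ 0.56,  1.4 , -0.43]), 'M_n', -0.002, 'rot', array([ 0.01 ,  0.005, -0.714]), 'op', 0.105, 't', 8.9)
```

>>> jog_arm:
  plan: [0.0005,0,-0.0009,0,0,0,-1,0,0,0,0,0,0,-1]

```text
t: 9.07
tool_pos: [0.4929, 0.1357, 0.101]
eef_rot: [0.727, 2.542, 0.311]
ft_force: [-1.4, 0.3, 2.6]
opening: 0.109
```

```bash
python3 - <<'E'
from h import *
from plant import arm
s=arm.get_state(); print(where(s))
E
```

```text
('uyn', array([45.4,  2.8, 26.9]), 'F uyn', array([0.08, 0.55, 2.91]), 'M_n', -0.038, 'rot', array([ 0.011,  0.006, -0.712]), 'op', 0.109, 't', 9.07)
```

>>> jog_arm:
  plan: [0.0004,0,-0.0007,0.0148,0.0023,-0.026,-1,0.0004,0,-0.0007,0.0148,0.0023,-0.026,-1,0.0004,0,-0.0007,0.0148,0.0023,-0.026,-1,0.0004,0,-0.0007,0.0148,0.0023,-0.026,-1]

```text
t: 9.4
tool_pos: [0.4932, 0.1361, 0.1004]
eef_rot: [0.88, 2.5, 0.352]
ft_force: [-7.4, 1.2, 11.6]
opening: 0.109
```

```bash
python3 - <<'E'
from h import *
from plant import arm
s=arm.get_state(); print(where(s))
E
```

```text
('uyn', array([45.4,  3.1, 26.2]), 'F uyn', array([-0.37,  2.36, 13.63]), 'M_n', 0.008, 'rot', array([ 0.011,  0.009, -0.832]), 'op', 0.109, 't', 9.4)
```

>>> jog_arm:
  plan: [0.0002,0,-0.0003,0.0148,0.0023,-0.026,-1,0.0002,0,-0.0003,0.0148,0.0023,-0.026,-1,0.0002,0,-0.0003,0.0148,0.0023,-0.026,-1]

```text
t: 9.65
tool_pos: [0.4933, 0.136, 0.1007]
eef_rot: [0.997, 2.462, 0.381]
ft_force: [2.1, 1.8, -1.8]
opening: 0.106
```

```bash
python3 - <<'E'
from h import *
from plant import arm
s=arm.get_state(); print(where(s))
E
```

```text
('uyn', array([45.6,  3. , 26.5]), 'F uyn', array([ 1.16,  1.41, -2.73]), 'M_n', -0.014, 'rot', array([ 0.011,  0.012, -0.924]), 'op', 0.106, 't', 9.65)
```

>>> jog_arm:
  plan: [0.0002,0,-0.0003,0.0148,0.0023,-0.026,-1,0.0002,0,-0.0003,0.0148,0.0023,-0.026,-1,0.0002,0,-0.0003,0.0148,0.0023,-0.026,-1]

```text
t: 9.9
tool_pos: [0.4939, 0.1362, 0.0999]
eef_rot: [1.114, 2.42, 0.41]
ft_force: [3.4, 2.9, -4.1]
opening: 0.108
```

```bash
python3 - <<'E'
from h import *
from plant import arm
s=arm.get_state(); print(where(s))
E
```

```text
('uyn', array([45.7,  3.1, 25.4]), 'F uyn', array([ 1.19,  2.37, -5.44]), 'M_n', 0.035, 'rot', array([ 0.011,  0.013, -1.017]), 'op', 0.108, 't', 9.9)
```

>>> jog_arm:
  plan: [0.0005,0,-0.0009,0,0,0,-1,0.0005,0,-0.0009,0,0,0,-1,0.0005,0,-0.0009,0,0,0,-1]

```text
t: 10.15
tool_pos: [0.4956, 0.1364, 0.0969]
eef_rot: [1.113, 2.421, 0.41]
ft_force: [2.0, 4.2, -2.5]
opening: 0.106
```

```bash
python3 - <<'E'
from h import *
from plant import arm
s=arm.get_state(); print(where(s))
E
```

```text
('uyn', array([45.7,  3. , 22. ]), 'F uyn', array([ 1.  ,  3.89, -3.51]), 'M_n', -0.022, 'rot', array([ 0.011,  0.012, -1.016]), 'op', 0.106, 't', 10.15)
```

>>> jog_arm:
  plan: [0.0005,0,-0.0009,0,0,0,-1,0.0004,0,-0.0007,0,0,0,-1,0,0,0,0,0,0,-1]

```text
t: 10.4
tool_pos: [0.4959, 0.1364, 0.0968]
eef_rot: [1.108, 2.42, 0.411]
ft_force: [2.9, 2.4, -4.4]
opening: 0.104
```

```bash
python3 - <<'E'
from h import *
from plant import arm
s=arm.get_state(); print(where(s))
E
```

```text
('uyn', array([45.9,  3. , 21.7]), 'F uyn', array([ 0.63,  1.9 , -5.44]), 'M_n', -0.093, 'rot', array([ 0.012,  0.014, -1.012]), 'op', 0.104, 't', 10.4)
```

>>> jog_arm:
  plan: [0,0,0,0,0,0,-0.3,0,0,0,0,0,0,-0.3,0,0,0,0,0,0,-0.3,0,0,0,0,0,0,-0.3]

```text
t: 10.73
tool_pos: [0.4962, 0.1357, 0.0972]
eef_rot: [1.105, 2.419, 0.41]
ft_force: [-0.3, 0.6, 0.9]
opening: 0.347
```

```bash
python3 - <<'E'
from h import *
from plant import arm
s=arm.get_state(); print(where(s))
E
```

```text
('uyn', array([46.3,  2.3, 22. ]), 'F uyn', array([0.25, 0.6 , 0.87]), 'M_n', -0.03, 'rot', array([ 0.012,  0.017, -1.011]), 'op', 0.347, 't', 10.73)
```

>>> jog_arm:
  plan: [0,0,0,0,0,0,-1,0,0,0,0,0,0,-1,0,0,0,0,0,0,-1,0,0,0,0.0296,0.0046,-0.052,-1,0,0,0,0.0296,0.0046,-0.052,-1]
  force: 20

```text
t: 11.15
tool_pos: [0.4964, 0.1357, 0.0973]
eef_rot: [1.257, 2.357, 0.446]
ft_force: [0.2, 1.1, 1.3]
opening: 0.109
```

```bash
python3 - <<'E'
from h import *
from plant import arm
s=arm.get_state(); print(where(s))
E
```

```text
('uyn', array([46.5,  2.2, 21.9]), 'F uyn', array([0.97, 1.09, 0.99]), 'M_n', 0.068, 'rot', array([ 0.011,  0.018, -1.133]), 'op', 0.109, 't', 11.15)
```

>>> jog_arm:
  plan: [0,0,0,0.0296,0.0046,-0.052,-1,0,0,0,0.0296,0.0046,-0.052,-1]

```text
t: 11.32
tool_pos: [0.4965, 0.1358, 0.0973]
eef_rot: [1.411, 2.285, 0.482]
ft_force: [-0.7, -0.4, 0.9]
opening: 0.106
```

```bash
python3 - <<'E'
from h import *
from plant import arm
s=arm.get_state(); print(where(s))
E
```

```text
('uyn', array([46.6,  2.3, 21.9]), 'F uyn', array([-0.2 , -0.29,  1.19]), 'M_n', 0.286, 'rot', array([ 0.01 ,  0.019, -1.258]), 'op', 0.106, 't', 11.32)
```

>>> jog_arm:
  plan: [0,0,0,-0.0395,-0.0061,0.0693,-1,0,0,0,-0.0395,-0.0061,0.0693,-0.2,0,0,0,0,0,0,-0.2,0,0,0,0,0,0,-0.2,0,0,0,0,0,0,-0.2,-0.006,-0.0009,0.0104,0,0,0,-0.2,-0.006,-0.0009,0.0104,0,0,0,-0.2,-0.009,-0.0014,0.0156,0,0,0,-0.2,-0.012,-0.0018,0.0208,0,0,0,-0.2,-0.012,-0.0018,0.0208,0,0,0,-0.2,-0.012,-0.0018,0.0208,0,0,0,-0.2,0,0,0,0,0,0,-0.2]

```text
t: 12.32
tool_pos: [0.4362, 0.1263, 0.1978]
eef_rot: [1.236, 2.371, 0.436]
ft_force: [0.3, 0.4, 0.4]
opening: 0.398
```

```bash
python3 - <<'E'
from h import *
from plant import arm
s=arm.get_state(); print(where(s))
i=arm.camera("side")["pixels"][:,:,::-1]; j=arm.camera("top")["pixels"][:,:,::-1]
f=lambda x:cv2.resize(x,(400,356),interpolation=cv2.INTER_CUBIC)
cv2.imwrite("pics/c4.png",np.hstack([f(j[180:300,205:340]),f(i[155:275,255:390])]))
E
```

```text
('uyn', array([ 44.1,   2.1, 139.5]), 'F uyn', array([0.54, 0.36, 0.17]), 'M_n', -0.031, 'rot', array([ 0.007,  0.013, -1.114]), 'op', 0.398, 't', 12.32)
```

View pics/c4.png

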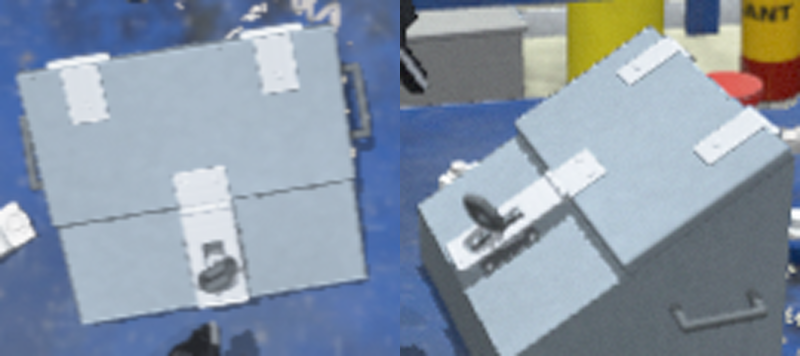

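```bash
python3 - <<'E'
from h import *
k=2.963
for n in (50,56): print(n,((proj("side",W(46,2,n))-[255,155])*k).round(1))
for f in ("c3","c4"):
    g=cv2.cvtColor(cv2.imread(f"pics/{f}.png"),cv2.COLOR_BGR2GRAY)[:,400:]
    m=(g[150:240,62:120]<85); print(f,[(62+c,150+int(np.argmax(m[:,c-62+0 if 0 else c]))) for c in (10,16,22,28)], 150+np.where(m.any(1))[0][0])
b=cv2.imread("pics/side0.png")
E
```

```text
50 [ 67.5 193.9]
56 [ 63.3 188.3]
c3 [(72, 205), (78, 201), (84, 198), (90, 198)] 171
c4 [(72, 203), (78, 205), (84, 209), (90, 215)] 201
```

```bash
python3 - <<'E'
import cv2, numpy as np
a=[cv2.imread(f"pics/{f}.png")[175:285,445:545] for f in ("c3","c4")]
b=np.hstack([cv2.resize(x,None,fx=4,fy=4,interpolation=cv2.INTER_CUBIC) for x in a])
for y in range(0,440,40): b[y,::4]=(0,0,255)
cv2.imwrite("pics/c5.png",b)
E
```

```text
(no output)
```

View pics/c5.png

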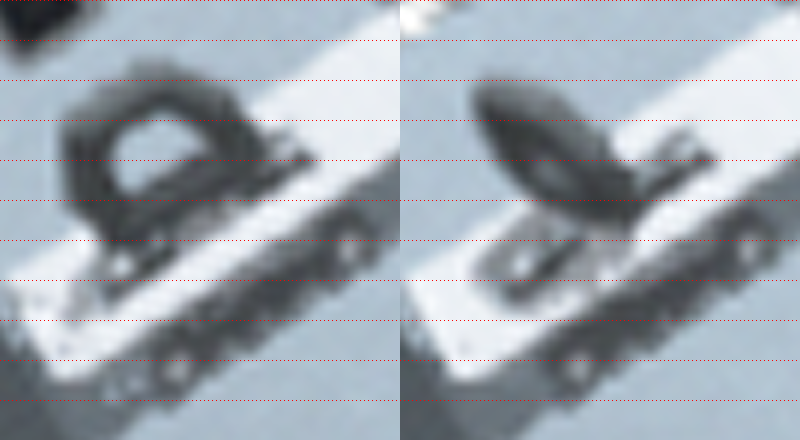

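>>> jog_arm:
  plan: [0.008,0.0008,-0.0139,0,0,0,-1,0.008,0.0008,-0.0139,0,0,0,-1,0.008,0.0012,-0.0139,0,0,0,-1,0.006,0.001,-0.0104,0,0,0,-1,0.004,0.0008,-0.007,0,0,0,-1,0,0,0,0,0,0,-1]

```text
t: 12.92
tool_pos: [0.4726, 0.1309, 0.1273]
eef_rot: [1.248, 2.376, 0.43]
ft_force: [-0.6, 0.5, 0.0]
opening: -0.0
```

```bash
python3 - <<'E'
from h import *
from plant import arm
s=arm.get_state(); print(where(s)); print(go(s,46,2,54,1.114))
E
```

```text
('uyn', array([40.5,  1.1, 60.1]), 'F uyn', array([-0.44,  0.54,  0.29]), 'M_n', -0.013, 'rot', array([ 0.002,  0.004, -1.12 ]), 'op', -0.0, 't', 12.92)
(array([ 0.0075,  0.0021, -0.0025]), array([-0.003,  0.004,  0.005]), np.float64(0.008), np.float64(0.007))
```

>>> jog_arm:
  plan: [0.0045,0.0012,0.001,0,0,0,-1,0.0012,0.0002,-0.0022,0,0,0,-1,0.0012,0.0002,-0.0022,0,0,0,-1,0,0,0,0,0,0,-1]

```text
t: 13.25
tool_pos: [0.48, 0.1326, 0.1217]
eef_rot: [1.252, 2.379, 0.429]
ft_force: [0.4, 0.3, -1.3]
opening: -0.002
```

```bash
python3 - <<'E'
from h import *
from plant import arm
s=arm.get_state(); print(where(s))
E
```

```text
('uyn', array([44.3,  1.6, 51.5]), 'F uyn', array([-0.26,  0.18, -1.39]), 'M_n', 0.014, 'rot', array([-0.000e+00,  1.000e-03, -1.122e+00]), 'op', -0.002, 't', 13.25)
```

>>> jog_arm:
  plan: [0.0007,0.0001,-0.0013,0,0,0,-1,0.0007,0.0001,-0.0013,0,0,0,-1]

```text
t: 13.42
tool_pos: [0.4815, 0.1329, 0.1198]
eef_rot: [1.251, 2.378, 0.43]
ft_force: [-12.7, -1.5, 18.4]
opening: 0.001
```

```bash
python3 - <<'E'
from h import *
from plant import arm
s=arm.get_state(); print(where(s))
E
```

```text
('uyn', array([44.6,  1.7, 49. ]), 'F uyn', array([-1.93,  0.48, 22.3 ]), 'M_n', 0.023, 'rot', array([ 1.000e-03,  2.000e-03, -1.122e+00]), 'op', 0.001, 't', 13.42)
```

Free at n = 51.5 mm and firm contact at 49 mm: the ring top is at 50 mm, so the ring is home. Now I retreat and hand in.

>>> jog_arm:
  plan: [-0.006,-0.0009,0.0104,0,0,0,-1,-0.009,-0.0014,0.0156,0,0,0,-1,-0.012,-0.0018,0.0208,0,0,0,-1,-0.012,-0.0018,0.0208,0,0,0,-1,0,0,0,0,0,0,-1,0,0,0,0,0,0,-1]

```text
t: 13.92
tool_pos: [0.4405, 0.1266, 0.1903]
eef_rot: [1.251, 2.376, 0.43]
ft_force: [0.0, 1.0, 0.1]
opening: 0.001
```

```bash
python3 - <<'E'
from h import *
from plant import arm
s=arm.get_state(); print(where(s), np.abs(s["joint_velocities"]).max())
i=arm.camera("side")["pixels"][:,:,::-1]; a=cv2.imread("pics/c4.png")[:,400:]; b=cv2.resize(i[155:275,255:390],(400,356),interpolation=cv2.INTER_CUBIC)
print("ring/hasp region diff vs c4:", np.abs(a[180:300,50:230].astype(int)-b[180:300,50:230]).mean())
o=cv2.imread("pics/side0.png"); print("bystanders diff:", np.abs(o[290:345,305:400].astype(int)-i[290:345,305:400]).mean())
print(arm.finish_job())
E
```

```text
('uyn', array([ 44. ,   1.8, 130.9]), 'F uyn', array([0.23, 1.  , 0.02]), 'M_n', -0.007, 'rot', array([ 1.000e-03,  3.000e-03, -1.122e+00]), 'op', 0.001, 't', 13.92) 0.050717745848784294
ring/hasp region diff vs c4: 1.4660185185185186
bystanders diff: 2.0940350877192984
the job is handed in; nothing more can be done
None
```

The case is shut and locked, and the job was handed in at about 14 s; no verdict is reported.

- **Lid:** I pressed it down at about 80 mm to the left of the hasp. It stopped firmly with its outer face at about 11.5 mm (12 mm expected). The press peaked at 48 N at the wrist, through the fingertips.
- **Hasp:** I swung it over the ring and pressed it flat. It bore firmly at 14.7 mm (15.5 mm expected).
- **Ring:** I gripped it, drew it out, turned it clockwise and found the notch by feel at a turn of about 1.0 rad.

Last checks:
- **Held in the notch:** turning the gripped ring further met 0.29 N m of resistance.
- **Ring home:** pressing on its top was still free at 51.5 mm and met 22 N at 49 mm. Its top is 50 mm when home and would be 56 mm if it were resting between notches.
- **Pictures:** they show the lid shut, the hasp flat and the ring across it. The comparison of ring height in the side view alone was not conclusive, so I relied on the press.
- **Bystanders:** the side view barely changed around the bolt and the adapter. I did not measure the clamp; it showed no movement in the top crops, and the arm did not go down near it.
- **Arm clear:** about 80 mm above the ring at hand-in, touching nothing.

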